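# Centre the dip cups on their display stands

### The job

Two of the three footed dip cups on the buffet have slid off-centre on their little wooden stands. Nudge each of these two back to the middle of its stand with light taps of the fingertips, low down at its foot so that it stays upright and on its stand; never grip or lift it. Do not shift the cup that is already in the middle, nor anything else on the table.

Things in the scene. Friction and masses are not known exactly. Their poses are not given: they have to be found in the camera images.
- cup_a: white porcelain footed dip cup, empty, 50 mm high, that stands on stand_a. All three cups are alike: a round foot 44 mm in diameter with an upright edge 10 mm high, a thin stem (15 to 18 mm) from 14 to 20 mm, then an open bowl 36 mm in outer diameter up to the rim at 50 mm. 0.09 to 0.16 kg, free to slide, sliding friction about 0.5 to 0.7: pushed at its foot (below 10 mm) it slides, pushed high up near its rim it tends to tip over. Origin: centre of the foot's underside, z up
- cup_b: footed dip cup that stands on stand_b, just like cup_a. Origin: centre of the foot's underside, z up
- cup_c: footed dip cup that stands on stand_c, just like cup_a. Origin: centre of the foot's underside, z up
- stand_a: turned wooden display stand, fixed to the table, 50 mm high, with a flat round top 100 mm in diameter and 12 mm thick; below it a narrower stem and a round base of 82 mm. All three stands are alike. Origin: centre of its underside on the table, z up, so the middle of its top is 50 mm above the origin
- stand_b: display stand just like stand_a. Origin: centre of its underside on the table, z up
- stand_c: display stand just like stand_a. Origin: centre of its underside on the table, z up
- ramekin: small white ramekin, 60 mm in diameter, 34 mm high, loose, near the robot between the stands. Origin: centre of its underside
- spoon: steel spoon 150 mm long lying on the table near the robot, along its x axis. Origin: on the table under its middle
- candle: short grey candle cup, 56 mm in diameter, 40 mm high, beyond the stands. Origin: centre of its underside
- tongs: steel serving tongs lying beyond the stands, 200 mm long along their x axis, up to 70 mm wide, 26 mm high. Origin: on the table under their middle
- sauce_bottle_1: dark brown sauce bottle, 62 mm in diameter, 190 mm high, at the right. Origin: centre of its underside
- sauce_bottle_2: dark brown sauce bottle, 62 mm in diameter, 190 mm high, at the right. Origin: centre of its underside
- mustard: yellow squeeze bottle, 58 mm in diameter, 165 mm high, at the right. Origin: centre of its underside
- jug: white porcelain jug, 104 mm in diameter, 200 mm high, with a handle, at the left. Origin: centre of its underside
There are look-alikes about, which are no part of the job. Leave any orange or purple look-alike of the cup_b alone.

How it is judged:
By the outcome, as a careful person would: the job done as asked, in the order asked, and still so for the second after the job is handed in, with the robot touching nothing.
It also fails if it takes over 53 s, if anything falls off the work surface, if the arm or the gripper's body presses on something with over 40 N, if the wrist force passes 120 N, or if a joint passes its speed limit or range.

### The arm

A 7-joint arm with a two-finger parallel gripper is mounted at the origin on the work surface. World frame = base frame: x ahead of the robot, y to its left, z up, the work surface at z = 0. Lengths are in mm, angles in rad, forces in N, time in s.
With the tool pointing down it reaches from about 425 to 875 mm from the base axis. Payload 9.9 kg.
Tool frame: the origin (TCP) lies midway between the tips of the shut fingers; the grasp point (between the pads) lies 19 mm behind it (arm.grip_point_offset is the distance from the TCP to the grasp point, in mm); y points along the fingers, z is the direction in which the jaws open and shut, and the axes are right-handed (so a half turn about y gives the same grasp; the last joint's range is limited). The gripper opens to 85 mm and grips with 20 to 120 N. Pads are 22 mm wide; open, the fingers measure 114 mm over their backs; the gripper's body (76 mm by 85 mm) begins 54 mm behind the grasp point. The pads swing forward as they close: fully open they stand 13 mm farther back than shut.
Start: joints at [1.155, 0.576, 0.025, 1.437, -0.015, 1.129, -0.057], TCP at [219.882, -638.185, 195.089] pointing down, gripper open.
Joint ranges: [-2.76, 2.76], [-0.34, 2.15], [-1.52, 1.57], [0.19, 2.46], [-1.09, 4.23], [0.17, 1.99], [-2.82, 2.82]. Speed limits (rad/s): [2.22, 2.22, 3.01, 3.01, 3.14, 3.14, 3.14].

### API

Orientations are given as a 3x3 rotation matrix whose columns are the frame's x, y, z axes.
In Python, from station import arm gives the robot as it stands.
- The arm moves only by the tool drive_tool, never from a script. Its argument "deltas" is one flat list of numbers, 7 for each row, row after row: the shift along the tool's x, y, z in m, then the turn, a rotation vector about the tool's x, y, z in rad, then the opening, from 0 (shut) to 1 (fully open). In form: [tx, ty, tz, rx, ry, rz, fingers, tx, ty, tz, rx, ry, rz, fingers, ...]. A call has 1 to 10 rows; each row is the pose to reach, as a shift and turn from the pose commanded when the call began, along the tool's axes at that moment; what a row does not reach only later rows make up. A row lasts 1/8 s, in which the tool goes at most 62.5 mm and 10.7 degrees, less where a joint would pass 70% of its speed; a pose out of reach is approached as far as the arm can. A call with a gripper value outside its range is refused whole. The fingers move at their own pace and stop on an object; the grip force is fixed at half the most. Time passes only in rows, so rows that repeat a pose let the fingers close. It gives the time, the measured TCP pose, the force and the opening at its end, in the units of the state.
- arm.state(): the state, without advancing time (a new reading comes with each control period).
- arm.read_camera(name): name is "scene" or "top"; returns the picture (400x640x3 uint8, blue, green, red); there is no depth.
- arm.get_calibration(name): a dict with "camera_matrix" (3x3 intrinsics, pixels), "xyz" and "orientation" of the camera in the world. Camera axes: x right, y down, z forward; pixel columns grow to the right and rows downward; lengths in mm; the calibration is good to about 2 mm. A picture is of the moment at which its call begins. get_calibration takes no time and is no camera call.
- arm.job_done(): hands the job in, once; it reports no verdict.
The state is a dict: "clock": time; "joint_positions": joint angles; "joint_vel": joint speeds; "effort": joint torques, N m; "eef_pos": TCP position; "tcp_rot": TCP orientation; "wrist_force": force on the tool from outside, world axes, zero at the start; "ft_torque": the same for the moment, N m; "grip_width": finger opening in mm.
Only numpy, scipy, OpenCV 4.12 (cv2) and the standard library are available. Lean on these libraries where they do the work, as an engineer would, in place of code of your own. Each camera call takes 0.05 s, during which the arm holds its last target.

## Working session

There is one attempt and no reset: what is moved stays moved. The work goes in short steps, Python scripts to look and compute and a tool call to move; the robot and the scene stay as the last step left them, time stands still between calls to the robot, and variables do not carry over. Pictures are saved under pics/ and viewed, and the job is handed in when it is done.

Besides the shell and the picture viewer there is one more tool, called after "Call:" as name(argument=value, ...), one argument or row to a line, values as JSON. drive_tool: Moves the arm, as the interface text tells. Its arguments: {"type":"object","properties":{"deltas":{"type":"array"}},"required":["deltas"]}

```bash
ls; mkdir -p pics
python3 - <<'E'
from station import arm
import cv2
for n in ("scene","top"):
    cv2.imwrite(f"pics/{n}0.png",arm.read_camera(n)); c=arm.get_calibration(n); print(n,c)
s=arm.state();print(s)
E
```

```text
pics
scene {'camera_matrix': array([[436.53792664,   0.        , 320.58463435],
       [  0.        , 436.53792664, 205.6856354 ],
       [  0.        ,   0.        ,   1.        ]]), 'xyz': array([1072.15967892, -604.1239505 ,  990.4603783 ]), 'orientation': array([[ 0.74998383,  0.49828145, -0.43501707],
       [ 0.66137711, -0.55473473,  0.50482641],
       [ 0.01022656, -0.66632197, -0.74559402]])}
top {'camera_matrix': array([[360.83021981,   0.        , 315.76294535],
       [  0.        , 360.83021981, 194.11866043],
       [  0.        ,   0.        ,   1.        ]]), 'xyz': array([ 484.98880435,   -3.56061373, 1155.72933016]), 'orientation': array([[-0.02454128, -0.99827369,  0.05336071],
       [-0.99943904,  0.0257167 ,  0.02145376],
       [-0.02278898, -0.05280428, -0.99834482]])}
{'clock': 0.1, 'joint_positions': array([ 1.15517459,  0.57646945,  0.02485492,  1.43781628, -0.01498536,
        1.12898436, -0.05650279]), 'joint_vel': array([ 2.97231363e-04,  1.17275193e-04, -2.44729772e-05, -2.21699755e-03,
       -3.28780305e-04,  1.36229783e-03,  1.94471404e-04]), 'effort': array([ 5.01581686e-03, -7.67306900e+01,  2.25792557e+00, -2.86606908e+01,
        1.59722107e-02,  8.63203575e-03, -3.75580612e-05]), 'eef_pos': array([ 219.7404962 , -637.75434732,  194.31742143]), 'tcp_rot': array([[-9.45440738e-01, -5.74363229e-04,  3.25793619e-01],
       [-3.25794111e-01,  1.37781728e-03, -9.45439738e-01],
       [ 9.41417440e-05, -9.99998886e-01, -1.48976874e-03]]), 'wrist_force': array([0.4045733 , 0.77763646, 0.24186297]), 'ft_torque': array([ 0.013882  , -0.02512693,  0.03832981]), 'grip_width': 85.27099776699713}
```

View pics/scene0.png

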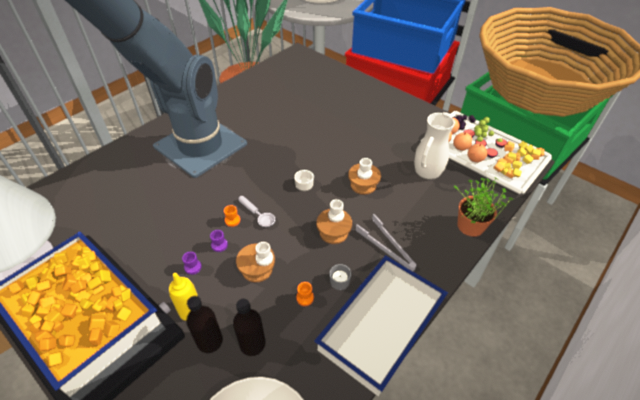

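View pics/top0.png

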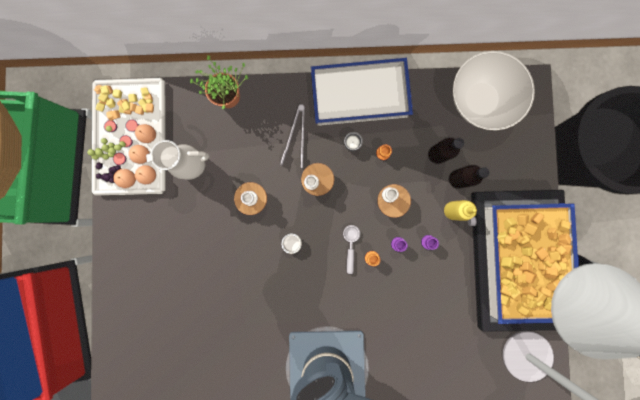

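The top view shows three stands, at about (250,199), (317,180) and (394,201), each with a white cup. The left cup looks nearly centred and the other two look shifted. I'll measure them next.

```bash
cat > h.py <<'E'
import numpy as np, cv2
from station import arm
def ray(n,px,z):
    c=arm.get_calibration(n);K=np.array(c['camera_matrix']);R=np.array(c['orientation']);o=np.array(c['xyz'])
    d=R@np.linalg.inv(K)@np.array([px[0],px[1],1.]); return o+d*(z-o[2])/d[2]
def proj(n,P):
    c=arm.get_calibration(n);K=np.array(c['camera_matrix']);R=np.array(c['orientation']);o=np.array(c['xyz'])
    p=K@(R.T@(np.array(P,float)-o)); return p[:2]/p[2]
E
python3 - <<'E'
from h import *
t=cv2.imread('pics/top0.png'); s=cv2.imread('pics/scene0.png')
a=cv2.resize(t[150:250,220:440],None,fx=3.6,fy=3.6,interpolation=cv2.INTER_CUBIC)
cv2.imwrite('pics/zt.png',a)
b=cv2.resize(s[145:285,225:395],None,fx=4,fy=4,interpolation=cv2.INTER_CUBIC)
cv2.imwrite('pics/zs.png',b)
for n,im in(('top',t),('scene',s)):
    hsv=cv2.cvtColor(im,cv2.COLOR_BGR2HSV)
    roi=np.zeros(im.shape[:2],np.uint8)
    if n=='top': roi[150:260,220:420]=255
    else: roi[145:285,225:395]=255
    for name,m in(('wood',cv2.inRange(hsv,(5,90,60),(22,255,255))),('white',cv2.inRange(hsv,(0,0,130),(180,70,255)))):
        m&=roi
        for c in cv2.findContours(m,cv2.RETR_EXTERNAL,cv2.CHAIN_APPROX_NONE)[0]:
            if cv2.contourArea(c)<50: continue
            h=cv2.convexHull(c); e=cv2.fitEllipse(h)
            print(n,name,cv2.contourArea(c),np.round(e[0],1),np.round(e[1],1),cv2.boundingRect(c),np.round(ray(n,e[0],50),0))
E
```

```text
top wood 103.0 [372.1 257.8] [14.5 16.6] (364, 250, 17, 10) [ 346. -146.   50.]
top wood 845.5 [393.7 200.6] [33.  33.8] (377, 184, 34, 34) [ 518. -217.   50.]
top wood 823.5 [250.  198.2] [33.  33.2] (234, 182, 33, 33) [537. 223.  50.]
top wood 825.0 [317.3 178.9] [32.8 33.3] (301, 163, 34, 33) [591.  14.  50.]
top wood 121.0 [383.9 151. ] [15.6 18.8] (376, 150, 17, 11) [ 672. -193.   50.]
top white 316.5 [290.9 243.2] [20.4 21. ] (281, 233, 21, 21) [396. 100.  50.]
top white 292.5 [350.7 241.4] [18.2 37. ] (343, 225, 17, 35) [397. -83.  50.]
top white 182.5 [248.8 197.7] [14.8 17.1] (241, 191, 17, 15) [538. 227.  50.]
top white 185.0 [389.8 194.4] [15.1 16.9] (382, 187, 17, 16) [ 537. -206.   50.]
top white 160.0 [311.1 181.7] [14.7 15. ] (304, 175, 15, 15) [583.  34.  50.]
scene wood 847.0 [255.4 262.1] [39.5 40. ] (235, 243, 41, 40) [ 527. -227.   50.]
scene wood 805.5 [333.9 224.9] [36.5 37.1] (316, 208, 37, 36) [598.   3.  50.]
scene wood 277.0 [230.9 215.6] [18.7 23.7] (225, 204, 16, 24) [ 360. -165.   50.]
scene wood 595.0 [364.  177.8] [32.9 33.9] (348, 163, 34, 32) [547. 208.  50.]
scene white 161.0 [338.2 273.9] [14.4 19.8] (330, 265, 18, 18) [ 710. -112.   50.]
scene white 373.0 [382.3 276.7] [27.6 33.1] (368, 261, 27, 24) [799. -44.  50.]
scene white 307.5 [263.3 253.1] [18.3 25.5] (256, 241, 17, 24) [ 522. -193.   50.]
scene white 135.5 [374.7 239.8] [ 5.1 51.9] (356, 224, 39, 33) [714.  38.  50.]
scene white 101.5 [382.3 227. ] [ 6.7 38.3] (373, 214, 22, 30) [703.  87.  50.]
scene white 277.0 [336.1 209.8] [17.9 23.5] (328, 199, 16, 23) [567.  50.  50.]
scene white 340.0 [256.5 210.4] [21.2 43.7] (238, 195, 38, 32) [ 399. -103.   50.]
scene white 335.5 [304.1 179.4] [21.1 22.1] (294, 169, 21, 22) [415.  80.  50.]
scene white 230.5 [364.9 167.6] [15.8 22.2] (358, 157, 15, 22) [521. 246.  50.]
scene white 82.0 [203.3 180.8] [12.9 66. ] (225, 145, 17, 11) [ 192. -129.   50.]
```

View pics/zt.png

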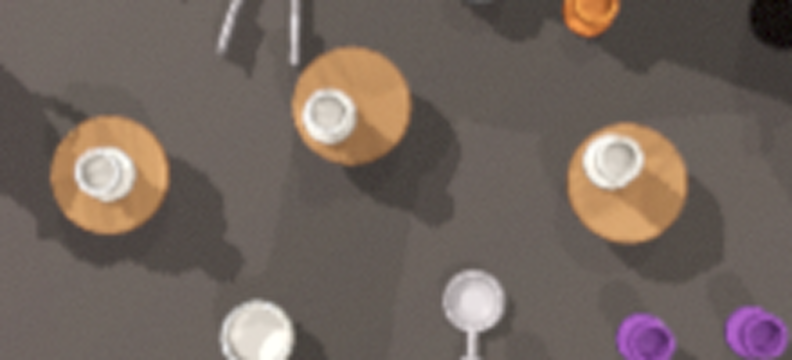

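View pics/zs.png

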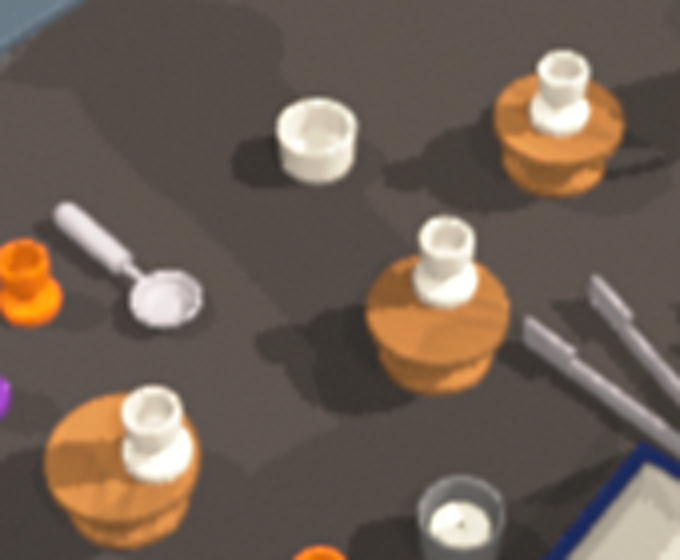

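```bash
cat >> h.py <<'E'
F=8
def _edge(m,axis):
    # sub-pixel bounds of mask along axis from upsampled image
    i=np.where(m.any(axis=axis))[0]; return i[0],i[-1]+1
def measure(im,stand_px,label=''):
    """top view: foot & stand centres. foot: extents row (both), col from side nearer nadir"""
    u0,v0=int(stand_px[0])-24,int(stand_px[1])-24
    c=im[v0:v0+48,u0:u0+48]; C=cv2.resize(c,None,fx=F,fy=F,interpolation=cv2.INTER_CUBIC)
    hsv=cv2.cvtColor(C,cv2.COLOR_BGR2HSV)
    def big(m):
        cs=cv2.findContours(m,cv2.RETR_EXTERNAL,cv2.CHAIN_APPROX_NONE)[0]
        return max(cs,key=cv2.contourArea)
    res=[]
    for m,r,z in((cv2.inRange(hsv,(0,0,150),(180,75,255)),22,59),(cv2.inRange(hsv,(5,75,50),(25,255,255))|cv2.inRange(hsv,(0,0,150),(180,75,255)),50,50)):
        k=big(m)[:,0,:].astype(float)
        P=(k+0.5)/F-0.5+np.array([u0,v0])
        W=np.array([ray('top',p,z)[:2] for p in P])
        res.append(W)
    return res
def circ_lsq(W,r=None):
    A=np.c_[2*W,np.ones(len(W))]; s=np.linalg.lstsq(A,(W**2).sum(1),rcond=None)[0]
    return s[:2],np.sqrt(s[2]+s[0]**2+s[1]**2)
def centres(im):
    out={}
    cam=np.array([485.,-3.6])
    for n,p in(('L',(250,199)),('M',(317,180)),('R',(394,201))):
        Wf,Ws=measure(im,p)
        o=[]
        for W,side in((Wf,-1),(Ws,1)):
            c,_=circ_lsq(W); d=(c-cam); d/=np.linalg.norm(d)
            # foot: points toward the nadir (rim hides the far side); stand top: far side
            q=((W-c)@d)*side
            sel=W[q>-3]
            cc,r=circ_lsq(sel); o+= [cc,r]
        out[n]=o
        print(n,'foot',np.round(o[0],1),'r%.1f'%o[1],'stand',np.round(o[2],1),'r%.1f'%o[3],'off',np.round(o[0]-o[2],1))
    return out
E
python3 - <<'E'
from h import *
centres(cv2.imread('pics/top0.png'))
# scene: check predicted foot-underside near edges
s=cv2.imread('pics/scene0.png').copy()
t=cv2.imread('pics/top0.png')
for n,o in centres(t).items():
    for c,r,z,n2 in((o[0],22,60,0),(o[0],22,50,0),(o[2],50,50,0)):
        pts=np.array([proj('scene',[c[0]+r*np.cos(a),c[1]+r*np.sin(a),z]) for a in np.linspace(0,6.28,60)])
        pts=((pts-[225,145]+.5)*4-.5)
        if 'b' not in globals(): b=cv2.resize(s[145:285,225:395],None,fx=4,fy=4,interpolation=cv2.INTER_CUBIC)
        cv2.polylines(b,[pts.astype(np.int32)],True,(255,0,0) if r==22 else (0,255,0),1)
cv2.imwrite('pics/ov.png',b)
E
```

```text
L foot [537.3 222.3] r23.3 stand [536.9 223. ] r52.1 off [ 0.4 -0.7]
M foot [581.2  33.5] r23.0 stand [590.9  14.7] r51.7 off [-9.7 18.8]Traceback (most recent call last):
  File "<stdin>", line 2, in <module>
  File "h.py", line 35, in centres
    Wf,Ws=measure(im,p)
          ~~~~~~~^^^^^^
  File "h.py", line 25, in measure
    W=np.array([ray('top',p,z)[:2] for p in P])
                ~~~^^^^^^^^^^^
  File "h.py", line 4, in ray
    c=arm.get_calibration(n);K=np.array(c['camera_matrix']);R=np.array(c['orientation']);o=np.array(c['xyz'])
ValueError: time passes only in moves, steps and waits
```

Too many calibration calls, so I'll cache them.

```bash
sed -i 's/arm.get_calibration(n)/cal(n)/' h.py; sed -i '2a _c={}\ndef cal(n):\n    if n not in _c: _c[n]=arm.get_calibration(n)\n    return _c[n]' h.py
cat > ov.py <<'E'
from h import *
import sys
def run(tag,new=True):
    if new:
        for n in('top','scene'): cv2.imwrite(f'pics/{n}{tag}.png',arm.read_camera(n))
    t=cv2.imread(f'pics/top{tag}.png'); s=cv2.imread(f'pics/scene{tag}.png')
    b=cv2.resize(s[145:285,225:395],None,fx=4,fy=4,interpolation=cv2.INTER_CUBIC)
    for n,o in centres(t).items():
        for c,r,z in((o[0],22,60),(o[0],22,50),(o[2],50,50)):
            pts=np.array([proj('scene',[c[0]+r*np.cos(a),c[1]+r*np.sin(a),z]) for a in np.linspace(0,6.28,60)])
            pts=((pts-[225,145]+.5)*4-.5)
            cv2.polylines(b,[pts.astype(np.int32)],True,(255,0,0) if r==22 else (0,255,0),1)
    cv2.imwrite(f'pics/ov{tag}.png',b)
run(sys.argv[1],sys.argv[2]=='1')
E
python3 ov.py 0 0
```

```text
L foot [537.3 222.3] r23.3 stand [536.9 223. ] r52.1 off [ 0.4 -0.7]
M foot [581.2  33.5] r23.0 stand [590.9  14.7] r51.7 off [-9.7 18.8]
R foot [ 536.8 -202.2] r23.4 stand [ 518.4 -216.8] r52.3 off [18.4 14.6]
```

View pics/ov0.png

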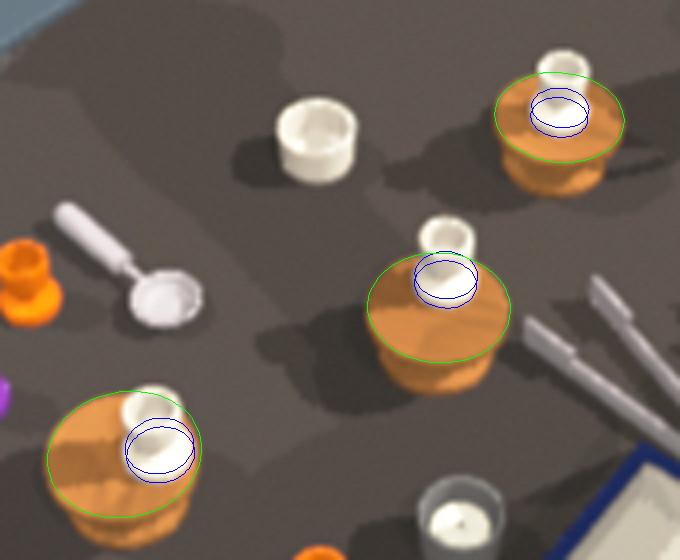

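Overlay agrees well in both views. The left cup is centred, M (middle) is off by (-9.7, 18.8) mm and R (right) by (18.4, 14.6) mm. I'll push with the closed fingers' narrow side, starting with R.

```bash
cat > go.py <<'E'
from h import *
from scipy.spatial.transform import Rotation as Ro
def Rpush(ang,tilt=0.08):   # tool x along push dir at world angle (deg), top leaning back
    a=np.radians(ang); x=np.array([np.cos(a),np.sin(a),0]); y=np.array([0,0,-1.]); z=np.cross(x,y)
    return np.c_[x,y,z]@Ro.from_rotvec([0,0,-tilt]).as_matrix()
def row(p,R=None):
    s=arm.state(); R0=np.array(s['tcp_rot']); 
    t=R0.T@(np.array(p,float)-s['eef_pos'])/1000
    w=Ro.from_matrix(R0.T@(R if R is not None else R0)).as_rotvec()
    print('row',np.round(t,4),np.round(w,3)); return t,w
def st():
    s=arm.state(); print('t%.2f'%s['clock'],np.round(s['eef_pos'],1),'F',np.round(s['wrist_force'],1),'w%.1f'%s['grip_width'],'j',np.round(s['joint_positions'],2)); print(np.round(s['tcp_rot'],3).tolist())
E
python3 - <<'E'
from go import *
st(); row([220,-638,290]); row([582,-166,290],Rpush(-141.5))
E
```

```text
t0.10 [ 219.7 -637.8  194.3] F [0.4 0.8 0.2] w85.3 j [ 1.16  0.58  0.02  1.44 -0.01  1.13 -0.06]
[[-0.945, -0.001, 0.326], [-0.326, 0.001, -0.945], [0.0, -1.0, -0.001]]
row [-0.0002 -0.0957  0.0002] [0. 0. 0.]
row [-0.4962 -0.0952 -0.3281] [ 0.015 -0.34  -0.079]
```

Call:
drive_tool(
  deltas=[0,-0.095,0,0,0,0,0,0,-0.095,0,0,0,0,0,-0.496,-0.095,-0.328,0.015,-0.34,-0.079,0,-0.496,-0.095,-0.328,0.015,-0.34,-0.079,0,-0.496,-0.095,-0.328,0.015,-0.34,-0.079,0,-0.496,-0.095,-0.328,0.015,-0.34,-0.079,0,-0.496,-0.095,-0.328,0.015,-0.34,-0.079,0,-0.496,-0.095,-0.328,0.015,-0.34,-0.079,0,-0.496,-0.095,-0.328,0.015,-0.34,-0.079,0,-0.496,-0.095,-0.328,0.015,-0.34,-0.079,0],
)

```text
clock: 1.35
eef_pos: [525.1, -239.9, 289.9]
tcp_rot: [[-0.78, -0.062, 0.622], [-0.62, -0.051, -0.783], [0.08, -0.997, 0.001]]
wrist_force: [-0.1, -0.9, -0.1]
grip_width: 0.2
```

Run:
```python
from go import *
st(); row([582,-166,200],Rpush(-141.5))
```

```text
t1.35 [ 525.1 -239.9  289.9] F [-0.1 -0.9 -0.1] w0.2 j [ 0.41  0.39 -0.16  1.51  0.13  1.3  -0.68]
[[-0.78, -0.062, 0.622], [-0.62, -0.051, -0.783], [0.08, -0.997, 0.001]]
row [-0.0974  0.0823 -0.0225] [-0.001 -0.     0.   ]
```

Call:
drive_tool(
  deltas=[-0.09,-0.007,-0.0225,0,0,0,0,-0.097,0.0,-0.0225,0,0,0,0,-0.097,0.082,-0.0225,0,0,0,0,-0.097,0.082,-0.0225,0,0,0,0,-0.097,0.082,-0.0225,0,0,0,0,-0.097,0.082,-0.0225,0,0,0,0],
)

```text
clock: 2.1
eef_pos: [581.6, -168.1, 201.6]
tcp_rot: [[-0.78, -0.06, 0.622], [-0.62, -0.051, -0.783], [0.079, -0.997, 0.002]]
wrist_force: [0.2, -0.4, -0.1]
grip_width: -0.3
```

Run:
```python
from go import *
st(); row([582,-166,55],Rpush(-141.5))
```

```text
t2.10 [ 581.6 -168.1  201.6] F [ 0.2 -0.4 -0.1] w-0.3 j [ 0.28  0.5  -0.18  1.57  0.16  1.14 -0.85]
[[-0.78, -0.06, 0.622], [-0.62, -0.051, -0.783], [0.079, -0.997, 0.002]]
row [-0.0131  0.1461 -0.0017] [-0.002 -0.    -0.001]
```

Call:
drive_tool(
  deltas=[-0.004,0.05,-0.001,0,0,0,0,-0.008,0.1,-0.001,0,0,0,0,-0.013,0.145,-0.001,0,0,0,0,-0.013,0.145,-0.001,0,0,0,0,-0.013,0.145,-0.001,0,0,0,0],
)

```text
clock: 2.72
eef_pos: [583.1, -166.8, 57.3]
tcp_rot: [[-0.78, -0.059, 0.622], [-0.62, -0.051, -0.783], [0.078, -0.997, 0.004]]
wrist_force: [0.2, 0.1, -0.5]
grip_width: -0.1
```

Run:
```python
from go import *
st()
for n in('top','scene'): cv2.imwrite(f'pics/{n}1.png',arm.read_camera(n))
t=cv2.imread('pics/top1.png')[140:240,330:450];s=cv2.imread('pics/scene1.png')[170:300,210:340]
cv2.imwrite('pics/z1.png',np.hstack([cv2.resize(t,(400,400*100//120)),cv2.resize(s,(333,333))]))
row([518,-217,55],Rpush(-141.5))
```

```text
t2.73 [ 583.1 -166.8   57.3] F [ 0.2  0.1 -0.5] w-0.1 j [ 0.26  0.64 -0.16  1.73  0.21  0.83 -0.91]
[[-0.78, -0.059, 0.622], [-0.62, -0.051, -0.783], [0.078, -0.997, 0.004]]
row [ 0.0819  0.0089 -0.0014] [-0.005 -0.001 -0.003]
```

View pics/z1.png

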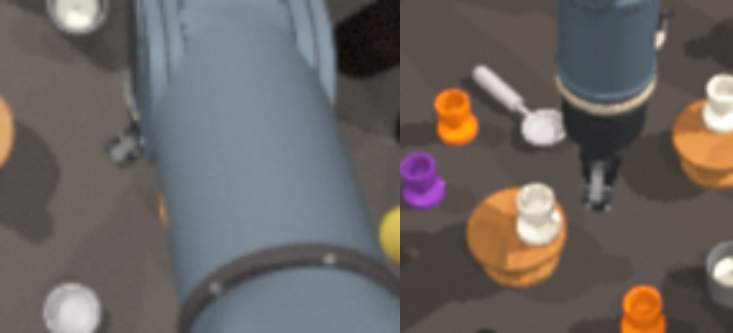

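The scene view shows the closed fingertips beside cup R, clear of it, at about crop (597,205). I'll lower slightly and push slowly, stopping short.

Run:
```python
from go import *
row([563.5,-181.5,55],Rpush(-141.5)); row([549,-192.6,55],Rpush(-141.5))
```

```text
row [ 0.0243  0.0045 -0.0009] [-0.005 -0.001 -0.003]
row [ 0.0425  0.0059 -0.0012] [-0.005 -0.001 -0.003]
```

Call:
drive_tool(
  deltas=[0.01,0.0035,0,0,0,0,0,0.02,0.0042,-0.001,0,0,0,0,0.024,0.0045,-0.001,0,0,0,0,0.027,0.0047,-0.001,0,0,0,0,0.03,0.005,-0.001,0,0,0,0,0.033,0.0052,-0.001,0,0,0,0,0.036,0.0055,-0.001,0,0,0,0,0.039,0.0057,-0.001,0,0,0,0,0.042,0.0059,-0.001,0,0,0,0,0.042,0.0059,-0.001,0,0,0,0],
)

```text
clock: 4.08
eef_pos: [547.5, -192.4, 52.5]
tcp_rot: [[-0.78, -0.062, 0.622], [-0.62, -0.051, -0.783], [0.08, -0.997, 0.001]]
wrist_force: [-0.3, 0.2, 0.1]
grip_width: -0.1
```

Run:
```python
from go import *
st()
cv2.imwrite('pics/scene2.png',arm.read_camera('scene'))
s=cv2.imread('pics/scene2.png')[190:290,220:320]
o=np.array([220,190])
b=cv2.resize(s,(600,600),interpolation=cv2.INTER_CUBIC)
for c,r,z in(((518.4,-216.8),50,50),((518.4,-216.8),22,50),((518.4,-216.8),22,60)):
    pts=np.array([proj('scene',[c[0]+r*np.cos(a),c[1]+r*np.sin(a),z]) for a in np.linspace(0,6.28,60)])
    cv2.polylines(b,[((pts-o+.5)*6-.5).astype(np.int32)],True,(255,0,0),1)
cv2.imwrite('pics/z2.png',b)
```

```text
t4.08 [ 547.5 -192.4   52.5] F [-0.3  0.2  0.1] w-0.1 j [ 0.31  0.62 -0.16  1.81  0.22  0.78 -0.87]
[[-0.78, -0.062, 0.622], [-0.62, -0.051, -0.783], [0.08, -0.997, 0.001]]
```

View pics/z2.png

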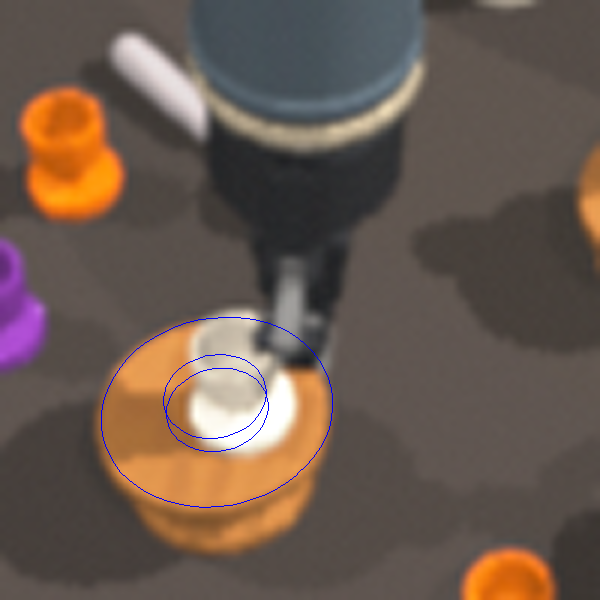

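The cup has slid upright about 12 mm, with about 11 mm left along the push line. The tip is at z 52.5, so I'll raise it slightly and go on.

Call:
drive_tool(
  deltas=[0.001,-0.001,0,0,0,0,0,0.0035,-0.001,0,0,0,0,0,0.006,-0.001,0,0,0,0,0,0.008,-0.001,0,0,0,0,0,0.008,-0.001,0,0,0,0,0],
)

```text
clock: 4.75
eef_pos: [541.4, -197.2, 54.1]
tcp_rot: [[-0.78, -0.062, 0.622], [-0.62, -0.051, -0.783], [0.08, -0.997, 0.001]]
wrist_force: [1.4, -0.0, -0.7]
grip_width: 0.1
```

```bash
cat > look.py <<'E'
from go import *
import sys
tag=sys.argv[1]; c0=tuple(map(float,sys.argv[2].split(',')))
st()
cv2.imwrite(f'pics/scene{tag}.png',arm.read_camera('scene'))
q=proj('scene',[*c0,50]).astype(int); o=q-45
s=cv2.imread(f'pics/scene{tag}.png')[o[1]:o[1]+80,o[0]:o[0]+90]
b=cv2.resize(s,None,fx=7,fy=7,interpolation=cv2.INTER_CUBIC)
for c,r,z in((c0,50,50),(c0,22,50),(c0,22,60)):
    pts=np.array([proj('scene',[c[0]+r*np.cos(a),c[1]+r*np.sin(a),z]) for a in np.linspace(0,6.28,60)])
    cv2.polylines(b,[((pts-o+.5)*7-.5).astype(np.int32)],True,(255,0,0),1)
cv2.imwrite(f'pics/z{tag}.png',b)
E
python3 look.py 3 518.4,-216.8
```

```text
t4.75 [ 541.4 -197.2   54.1] F [ 1.4 -0.  -0.7] w0.1 j [ 0.32  0.61 -0.16  1.82  0.22  0.78 -0.86]
[[-0.78, -0.062, 0.622], [-0.62, -0.051, -0.783], [0.08, -0.997, 0.001]]
```

View pics/z3.png

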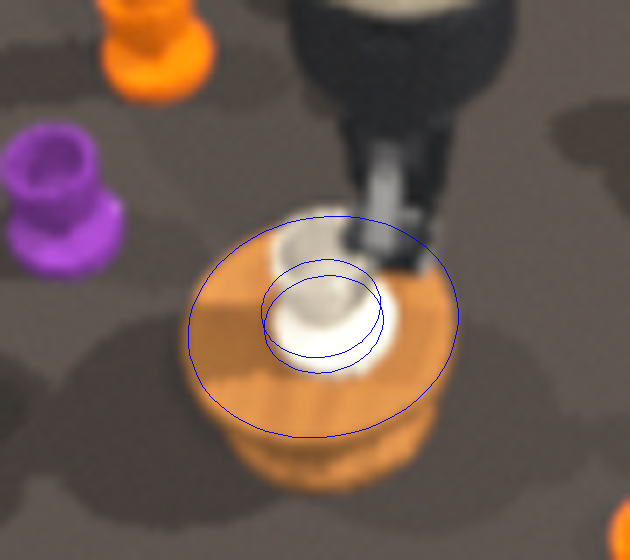

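Cup R is now about 4 mm from the middle. I'll retract, go round to cup M's push start and re-measure R from there.

Call:
drive_tool(
  deltas=[-0.015,-0.002,0,0,0,0,0,-0.04,-0.01,0,0,0,0,0,-0.05,-0.06,0,0,0,0,0,-0.05,-0.12,0,0,0,0,0,-0.05,-0.12,0,0,0,0,0],
)

```text
clock: 5.42
eef_pos: [592.1, -158.7, 174.5]
tcp_rot: [[-0.78, -0.053, 0.624], [-0.622, -0.052, -0.782], [0.073, -0.997, 0.008]]
wrist_force: [-1.7, 0.2, -1.0]
grip_width: -0.1
```

Run:
```python
from go import *
st(); row([556,80,180],Rpush(-62.7));row([570,-90,180],Rpush(-100))
```

```text
t5.42 [ 592.1 -158.7  174.5] F [-1.7  0.2 -1. ] w-0.1 j [ 0.26  0.53 -0.18  1.59  0.16  1.08 -0.88]
[[-0.78, -0.053, 0.624], [-0.622, -0.052, -0.782], [0.073, -0.997, 0.008]]
row [-0.1198 -0.0159 -0.209 ] [ 0.099 -1.37  -0.   ]
row [-0.0251 -0.0078 -0.0674] [ 0.048 -0.721 -0.003]
```

Call:
drive_tool(
  deltas=[-0.12,-0.016,-0.209,0.099,-1.37,0,0,-0.12,-0.016,-0.209,0.099,-1.37,0,0,-0.12,-0.016,-0.209,0.099,-1.37,0,0,-0.12,-0.016,-0.209,0.099,-1.37,0,0,-0.12,-0.016,-0.209,0.099,-1.37,0,0,-0.12,-0.016,-0.209,0.099,-1.37,0,0,-0.12,-0.016,-0.209,0.099,-1.37,0,0,-0.12,-0.016,-0.209,0.099,-1.37,0,0,-0.12,-0.016,-0.209,0.099,-1.37,0,0,-0.12,-0.016,-0.209,0.099,-1.37,0,0],
)

```text
clock: 6.68
eef_pos: [552.5, 79.3, 175.5]
tcp_rot: [[0.455, 0.027, 0.89], [-0.887, -0.07, 0.456], [0.075, -0.997, -0.008]]
wrist_force: [0.6, 0.2, 0.3]
grip_width: -0.1
```

```bash
sed -i 's/^    for n,p in((.L.*$/    for n,p in [(a,b) for a,b in (("L",(250,199)),("M",(317,180)),("R",(394,201))) if a in which]:/; s/def centres(im)/def centres(im,which="LMR")/' h.py
python3 - <<'E'
from go import *
st(); row([556,80,55],Rpush(-62.7))
t=arm.read_camera('top');cv2.imwrite('pics/top4.png',t); centres(t,'R')
cv2.imwrite('pics/z4.png',t[130:260,220:440].repeat(3,0).repeat(3,1))
E
```

```text
t6.67 [552.5  79.3 175.5] F [0.6 0.2 0.3] w-0.1 j [ 0.1   0.45 -0.56  1.78  0.37  1.   -0.14]
[[0.455, 0.027, 0.89], [-0.887, -0.07, 0.456], [0.075, -0.997, -0.008]]
row [-0.008   0.1202  0.0044] [ 0.008 -0.002 -0.005]
R foot [ 525.3 -213.6] r23.5 stand [ 518.6 -216.8] r52.4 off [6.7 3.2]
```

View pics/z4.png

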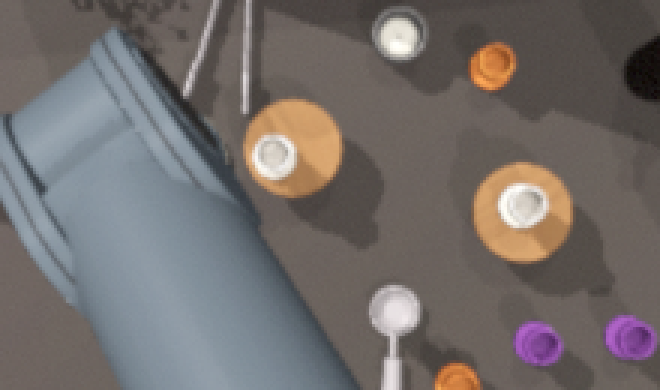

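Run:
```python
from go import *
s=cv2.imread('pics/scene3.png'); c0=(518.4,-216.8)
q=proj('scene',[*c0,50]).astype(int); o=q-45
b=cv2.resize(s[o[1]:o[1]+80,o[0]:o[0]+90],None,fx=7,fy=7,interpolation=cv2.INTER_CUBIC)
R=np.array([[-0.78,-0.062,0.622],[-0.62,-0.051,-0.783],[0.08,-0.997,0.001]]);T=np.array([541.4,-197.2,54.1])
for v,c in(([0,0,0],(0,0,255)),([11,0,0],(0,255,0)),([-11,0,0],(0,255,0)),([0,0,12],(255,0,0)),([0,0,-12],(255,0,0)),([0,-40,0],(0,255,255))):
    p=(proj('scene',T+R@np.array(v,float))-o+.5)*7-.5; cv2.circle(b,tuple(p.astype(int).tolist()),3,c,-1)
cv2.imwrite('pics/z3b.png',b)
```

```text
(no output)
```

View pics/z3b.png

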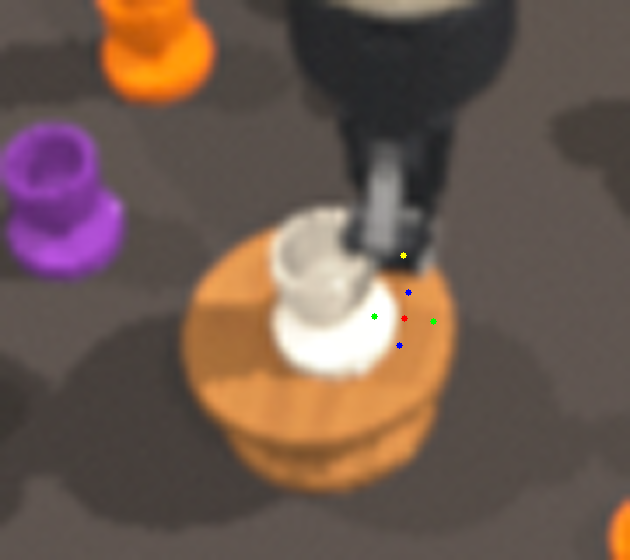

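Run:
```python
from go import *
T=[583.1,-166.8,57.3]
t=cv2.imread('pics/top1.png');s=cv2.imread('pics/scene1.png')
out=[]
for n,im in(('top',t),('scene',s)):
    p=proj(n,T);print(n,p); q=p.astype(int);o=q-25
    b=cv2.resize(im[o[1]:o[1]+50,o[0]:o[0]+50],(390,390),interpolation=cv2.INTER_CUBIC)
    f=7.8; cv2.circle(b,tuple(((p-o+.5)*f).astype(int).tolist()),3,(0,0,255),-1)
    for z,c in((77.3,(0,255,0)),(97.3,(0,255,255))):
        cv2.circle(b,tuple(((proj(n,[T[0],T[1],z])-o+.5)*f).astype(int).tolist()),3,c,-1)
    print(o); out.append(b)
cv2.imwrite('pics/z1b.png',np.hstack(out))
```

```text
top [376.79316193 179.61834729]
[351 154]
scene [286.91740365 258.06377753]
[261 233]
```

View pics/z1b.png

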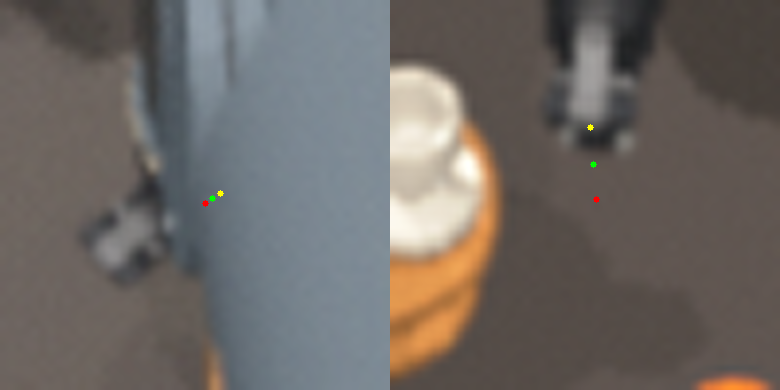

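```bash
python3 - <<'E'
from go import *
def tri(a,b):
    P=[]
    for n in('top','scene'):
        c=cal(n);K=np.array(c['camera_matrix']);R=np.array(c['orientation']);o=np.array(c['xyz'])
        P.append(K@np.c_[R.T,-R.T@o])
    X=cv2.triangulatePoints(P[0],P[1],np.float64(a).reshape(2,1),np.float64(b).reshape(2,1));X=(X[:3]/X[3]).ravel()
    print(np.round(X,1),'reproj',np.round(proj('top',X)-a,1),np.round(proj('scene',X)-b,1))
tri([367,184.8],[286.6,252]); tri([366,186.5],[286.6,252]);tri([367,183],[287,247])
E
python3 - <<'E'
import cv2
t=cv2.imread('pics/top1.png')[160:210,340:400];cv2.imwrite('pics/f1.png',cv2.resize(t,None,fx=12,fy=12,interpolation=cv2.INTER_CUBIC))
E
```

```text
[ 564.5 -143.3   42.6] reproj [1.6 1.5] [ 1.8 -0. ]
[ 560.3 -140.3   35.6] reproj [1.4 1.3] [ 1.6 -0. ]
[ 567.3 -141.6   65.8] reproj [2.  1.8] [ 2.2 -0.1]
```

View pics/f1.png

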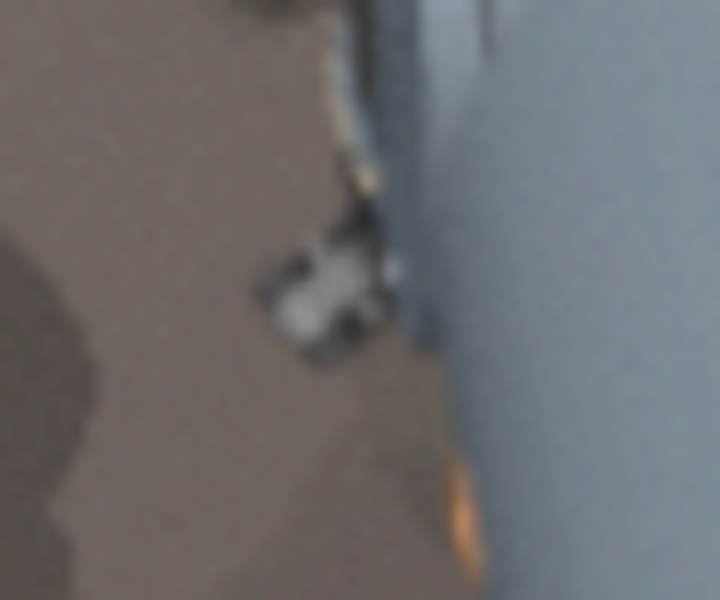

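View pics/top1.png

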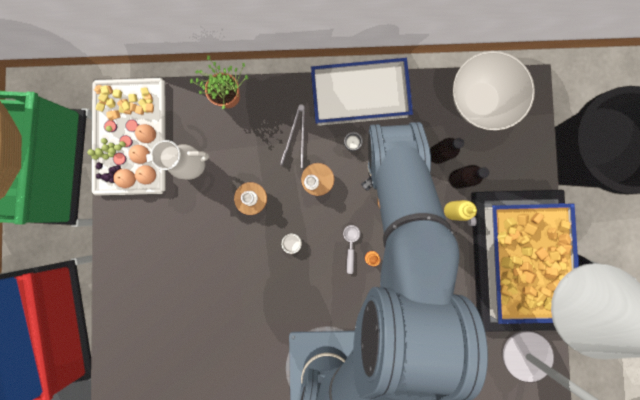

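Projected TCP and seen fingertip disagree by about 6 px in the scene view. I need to resolve that before pushing again.

Run:
```python
from go import *
S=arm.state();T=np.array(S['eef_pos']);R=np.array(S['tcp_rot']);print(T)
s=arm.read_camera('scene');cv2.imwrite('pics/scene5.png',s)
p=proj('scene',T);o=p.astype(int)-[50,60];f=6
b=cv2.resize(s[o[1]:o[1]+90,o[0]:o[0]+100],None,fx=f,fy=f,interpolation=cv2.INTER_CUBIC)
for v,c in(([0,0,0],(0,0,255)),([11,0,0],(0,255,0)),([-11,0,0],(0,255,0)),([0,0,12],(255,0,0)),([0,0,-12],(255,0,0)),([0,-40,0],(0,255,255)),([0,-73,0],(255,0,255))):
    q=(proj('scene',T+R@np.array(v,float))-o+.5)*f; cv2.circle(b,tuple(q.astype(int).tolist()),3,c,-1)
cv2.imwrite('pics/z5.png',b)
```

```text
[552.48724349  79.30532672 175.53660282]
```

View pics/z5.png

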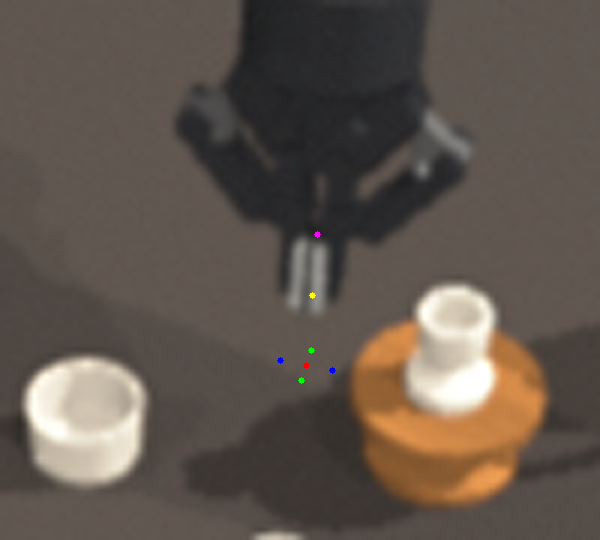

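The view shows the shut fingertip at about (307,312), where the reported TCP projects to (306,365): roughly 30 mm along the tool. One view can't tell height from horizontal shift, so I'll check the tip height by a gentle touch on empty table.

Run:
```python
from go import *
R=Rpush(-62.7,0.0)
row([534,115,175],R); row([534,115,20],R)
```

```text
row [-0.0402 -0.0024 -0.0001] [ 0.008 -0.002  0.075]
row [-0.0518  0.1522  0.0011] [ 0.008 -0.002  0.075]
```

Call:
drive_tool(
  deltas=[-0.04,0,0,0.008,0,0.075,0,-0.044,0.05,0,0.008,0,0.075,0,-0.048,0.1,0,0.008,0,0.075,0,-0.052,0.152,0.001,0.008,0,0.075,0,-0.052,0.152,0.001,0.008,0,0.075,0,-0.052,0.152,0.001,0.008,0,0.075,0],
)

```text
clock: 7.52
eef_pos: [534.7, 115.5, 21.8]
tcp_rot: [[0.457, 0.002, 0.889], [-0.889, 0.001, 0.457], [0.0, -1.0, 0.002]]
wrist_force: [-0.1, -0.1, 0.8]
grip_width: 0.4
```

Run:
```python
from go import *
S=arm.state();T=np.array(S['eef_pos']);R=np.array(S['tcp_rot']);st()
for n in('scene','top'):
  s=arm.read_camera(n);cv2.imwrite(f'pics/{n}6.png',s)
s=cv2.imread('pics/scene6.png')
p=proj('scene',T);o=p.astype(int)-[50,60];f=6
b=cv2.resize(s[o[1]:o[1]+90,o[0]:o[0]+100],None,fx=f,fy=f,interpolation=cv2.INTER_CUBIC)
for v,c in(([0,0,0],(0,0,255)),([0,-20,0],(0,255,0)),([0,-40,0],(0,255,255)),([0,-73,0],(255,0,255))):
    q=(proj('scene',T+R@np.array(v,float))-o+.5)*f; cv2.circle(b,tuple(q.astype(int).tolist()),3,c,-1)
cv2.imwrite('pics/z6.png',b)
```

```text
t7.53 [534.7 115.5  21.8] F [-0.1 -0.1  0.8] w0.4 j [ 0.02  0.64 -0.49  1.96  0.48  0.66 -0.29]
[[0.457, 0.002, 0.889], [-0.889, 0.001, 0.457], [0.0, -1.0, 0.002]]
```

View pics/z6.png

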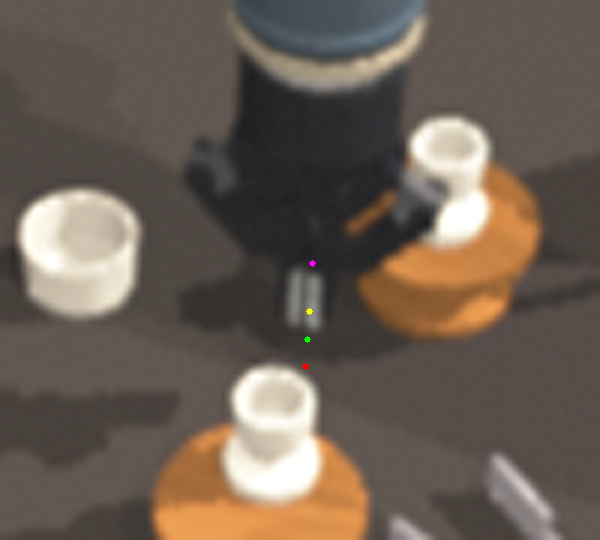

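Call:
drive_tool(
  deltas=[0,0.005,0,0,0,0,0,0,0.009,0,0,0,0,0,0,0.012,0,0,0,0,0,0,0.015,0,0,0,0,0,0,0.015,0,0,0,0,0],
)

```text
clock: 8.25
eef_pos: [533.7, 114.9, 5.0]
tcp_rot: [[0.457, -0.0, 0.889], [-0.889, 0.0, 0.457], [-0.0, -1.0, 0.0]]
wrist_force: [-0.5, 0.4, -0.2]
grip_width: -0.0
```

Call:
drive_tool(
  deltas=[0,0.002,0,0,0,0,0,0,0.004,0,0,0,0,0,0,0.006,0,0,0,0,0,0,0.007,0,0,0,0,0,0,0.007,0,0,0,0,0],
)

```text
clock: 8.88
eef_pos: [533.8, 114.9, -1.8]
tcp_rot: [[0.457, 0.0, 0.889], [-0.889, 0.0, 0.457], [0.0, -1.0, 0.0]]
wrist_force: [-0.7, -0.0, -0.3]
grip_width: 0.0
```

Run:
```python
from go import *
S=arm.state();T=np.array(S['eef_pos']);R=np.array(S['tcp_rot']);st()
for n in('scene','top'):
  s=arm.read_camera(n);cv2.imwrite(f'pics/{n}7.png',s)
s=cv2.imread('pics/scene7.png')
p=proj('scene',T);o=p.astype(int)-[50,60];f=6
b=cv2.resize(s[o[1]:o[1]+90,o[0]:o[0]+100],None,fx=f,fy=f,interpolation=cv2.INTER_CUBIC)
for v,c in(([0,0,0],(0,0,255)),([0,-20,0],(0,255,0)),([0,-40,0],(0,255,255)),([0,-73,0],(255,0,255))):
    q=(proj('scene',T+R@np.array(v,float))-o+.5)*f; cv2.circle(b,tuple(q.astype(int).tolist()),3,c,-1)
cv2.imwrite('pics/z7.png',b)
```

```text
t8.88 [533.8 114.9  -1.8] F [-0.7 -0.  -0.3] w0.0 j [ 0.    0.67 -0.46  1.98  0.51  0.61 -0.32]
[[0.457, 0.0, 0.889], [-0.889, 0.0, 0.457], [0.0, -1.0, 0.0]]
```

View pics/z7.png

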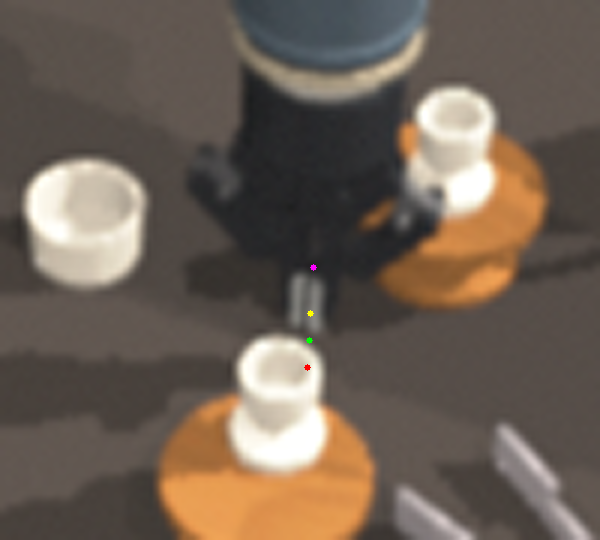

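Reported z is -1.8 with no contact, so the tip really is higher than reported. I'll go on down carefully.

Call:
drive_tool(
  deltas=[0,0.003,0,0,0,0,0,0,0.006,0,0,0,0,0,0,0.009,0,0,0,0,0,0,0.011,0,0,0,0,0,0,0.012,0,0,0,0,0],
)

```text
clock: 9.6
eef_pos: [533.8, 114.9, -13.9]
tcp_rot: [[0.457, 0.0, 0.889], [-0.889, 0.0, 0.457], [-0.0, -1.0, 0.0]]
wrist_force: [0.2, 0.1, -0.6]
grip_width: -0.1
```

Call:
drive_tool(
  deltas=[0,0.002,0,0,0,0,0,0,0.004,0,0,0,0,0,0,0.005,0,0,0,0,0],
)

```text
clock: 9.98
eef_pos: [533.9, 114.9, -18.8]
tcp_rot: [[0.457, 0.0, 0.889], [-0.889, 0.0, 0.457], [0.0, -1.0, 0.001]]
wrist_force: [-0.0, -0.2, -0.3]
grip_width: -0.3
```

Call:
drive_tool(
  deltas=[0,0.0015,0,0,0,0,0,0,0.003,0,0,0,0,0,0,0.004,0,0,0,0,0],
)

```text
clock: 10.35
eef_pos: [533.9, 114.9, -22.8]
tcp_rot: [[0.457, 0.0, 0.889], [-0.889, 0.0, 0.457], [0.0, -1.0, 0.001]]
wrist_force: [0.3, 0.3, -0.1]
grip_width: 0.1
```

Call:
drive_tool(
  deltas=[0,0.0015,0,0,0,0,0,0,0.003,0,0,0,0,0],
)

```text
clock: 10.6
eef_pos: [533.9, 114.9, -25.8]
tcp_rot: [[0.457, 0.001, 0.889], [-0.889, 0.0, 0.457], [0.0, -1.0, 0.001]]
wrist_force: [0.2, 0.1, -0.1]
grip_width: -0.1
```

Run:
```python
from go import *
st()
s=arm.read_camera('scene');cv2.imwrite('pics/scene8.png',s)
T=arm.state()['eef_pos'];p=proj('scene',T);o=p.astype(int)-[40,50];f=8
b=cv2.resize(s[o[1]:o[1]+60,o[0]:o[0]+80],None,fx=f,fy=f,interpolation=cv2.INTER_CUBIC)
cv2.imwrite('pics/z8.png',b)
```

```text
t10.60 [533.9 114.9 -25.8] F [ 0.2  0.1 -0.1] w-0.1 j [-0.02  0.71 -0.43  1.99  0.54  0.55 -0.35]
[[0.457, 0.001, 0.889], [-0.889, 0.0, 0.457], [0.0, -1.0, 0.001]]
```

View pics/z8.png

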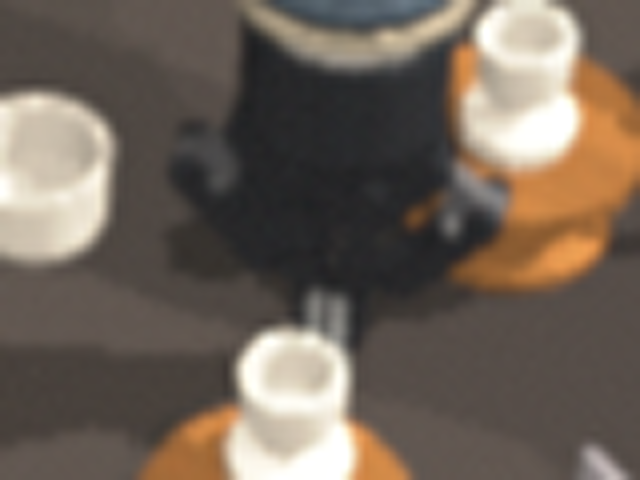

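Call:
drive_tool(
  deltas=[0,0.001,0,0,0,0,0,0,0.002,0,0,0,0,0],
)

```text
clock: 10.9
eef_pos: [533.9, 114.9, -27.7]
tcp_rot: [[0.458, 0.001, 0.889], [-0.889, 0.0, 0.458], [0.0, -1.0, 0.001]]
wrist_force: [-0.1, -0.2, -0.2]
grip_width: 0.2
```

Call:
drive_tool(
  deltas=[0,0.001,0,0,0,0,0,0,0.002,0,0,0,0,0],
)

```text
clock: 11.15
eef_pos: [533.9, 114.9, -29.7]
tcp_rot: [[0.457, 0.0, 0.889], [-0.889, 0.0, 0.457], [0.0, -1.0, 0.001]]
wrist_force: [0.7, 0.1, -0.2]
grip_width: -0.3
```

Call:
drive_tool(
  deltas=[0,0.001,0,0,0,0,0,0,0.002,0,0,0,0,0],
)

```text
clock: 11.4
eef_pos: [533.9, 114.9, -31.8]
tcp_rot: [[0.457, 0.0, 0.889], [-0.889, 0.0, 0.457], [0.0, -1.0, 0.001]]
wrist_force: [0.2, -1.6, 0.2]
grip_width: 0.1
```

Call:
drive_tool(
  deltas=[0,0.001,0,0,0,0,0,0,0.002,0,0,0,0,0],
)

```text
clock: 11.65
eef_pos: [533.9, 114.9, -33.7]
tcp_rot: [[0.457, 0.001, 0.889], [-0.889, 0.0, 0.457], [0.0, -1.0, 0.001]]
wrist_force: [0.1, -0.6, -0.4]
grip_width: -0.3
```

Call:
drive_tool(
  deltas=[0,0.001,0,0,0,0,0,0,0.002,0,0,0,0,0],
)

```text
clock: 11.9
eef_pos: [533.9, 114.9, -35.8]
tcp_rot: [[0.457, 0.0, 0.889], [-0.889, 0.0, 0.457], [0.0, -1.0, 0.0]]
wrist_force: [0.3, -0.2, -0.0]
grip_width: -0.0
```

Run:
```python
from go import *
st()
s=arm.read_camera('scene');cv2.imwrite('pics/scene9.png',s)
T=arm.state()['eef_pos'];p=proj('scene',T);o=p.astype(int)-[40,50];f=8
b=cv2.resize(s[o[1]:o[1]+60,o[0]:o[0]+80],None,fx=f,fy=f,interpolation=cv2.INTER_CUBIC)
cv2.imwrite('pics/z9.png',b)
```

```text
t11.90 [533.9 114.9 -35.8] F [ 0.3 -0.2 -0. ] w-0.0 j [-0.03  0.72 -0.41  1.99  0.55  0.53 -0.36]
[[0.457, 0.0, 0.889], [-0.889, 0.0, 0.457], [0.0, -1.0, 0.0]]
```

View pics/z9.png

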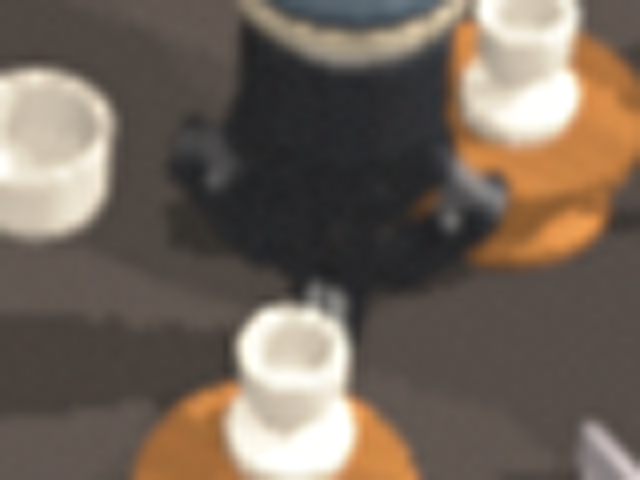

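Call:
drive_tool(
  deltas=[0,0.001,0,0,0,0,0,0,0.002,0,0,0,0,0],
)

```text
clock: 12.2
eef_pos: [534.0, 114.9, -36.2]
tcp_rot: [[0.458, 0.002, 0.889], [-0.889, -0.0, 0.458], [0.001, -1.0, 0.001]]
wrist_force: [-7.9, -3.5, 34.5]
grip_width: 0.2
```

Call:
drive_tool(
  deltas=[0,0.001,0,0,0,0,0,0,0.002,0,0,0,0,0],
)

```text
clock: 12.45
eef_pos: [534.1, 114.9, -36.4]
tcp_rot: [[0.458, 0.003, 0.889], [-0.889, -0.001, 0.458], [0.002, -1.0, 0.002]]
wrist_force: [-14.8, -4.7, 61.5]
grip_width: -0.1
```

Contact is at reported z of about -36, so true tip height is reported + 36 mm. My first pushes on R were therefore up at the bowl rather than the foot. I'll lift off and check the horizontal offset from the images.

Call:
drive_tool(
  deltas=[0,-0.03,0,0,0,0,0,0,-0.08,0,0,0,0,0,0,-0.12,0,0,0,0,0,0,-0.12,0,0,0,0,0],
)

```text
clock: 12.95
eef_pos: [535.7, 115.5, 83.2]
tcp_rot: [[0.457, 0.006, 0.889], [-0.889, 0.001, 0.457], [0.001, -1.0, 0.006]]
wrist_force: [0.2, 0.5, 0.3]
grip_width: -0.0
```

Run:
```python
from go import *
st()
S=arm.state();T=np.array(S['eef_pos']);R=np.array(S['tcp_rot'])
s=arm.read_camera('scene');cv2.imwrite('pics/scene10.png',s)
t=arm.read_camera('top');cv2.imwrite('pics/top10.png',t); 
p=proj('scene',T);o=p.astype(int)-[30,40];f=10
b=cv2.resize(s[o[1]:o[1]+60,o[0]:o[0]+60],None,fx=f,fy=f,interpolation=cv2.INTER_CUBIC)
for v,c in(([0,0,0],(0,0,255)),([0,-36,0],(0,255,0)),([11,-36,0],(0,255,255)),([-11,-36,0],(0,255,255))):
    q=(proj('scene',T+R@np.array(v,float))-o+.5)*f; cv2.circle(b,tuple(q.astype(int).tolist()),3,c,-1)
cv2.imwrite('pics/z10.png',b); print(o)
# earlier: cast to z+36
for nm,T,px in(('scene5',[552.5,79.3,175.5],None),):
    pass
centres(t,'LMR')
```

```text
t12.95 [535.7 115.5  83.2] F [0.2 0.5 0.3] w-0.0 j [ 0.07  0.56 -0.55  1.91  0.4   0.78 -0.23]
[[0.457, 0.006, 0.889], [-0.889, 0.001, 0.457], [0.001, -1.0, 0.006]]
[312 144]
L foot [534.3 159.1] r50.9 stand [570.6 217.7] r45.2 off [-36.3 -58.6]
M foot [580.9  33.3] r23.0 stand [591.2  14.7] r51.6 off [-10.2  18.5]
R foot [ 525.3 -213.6] r23.5 stand [ 518.6 -216.8] r52.4 off [6.8 3.2]
```

View pics/z10.png

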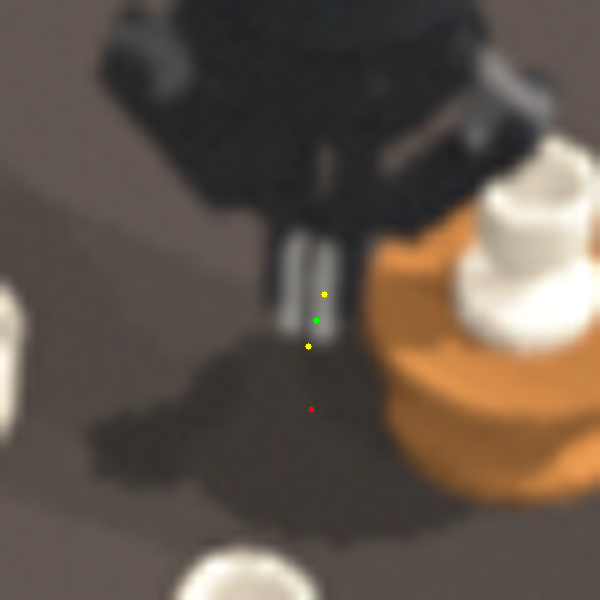

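With the 36 mm correction along the tool, the seen tip front edge (307,343) matches the prediction (308,346), so there's no horizontal error. Cup R is still upright and on its stand. Next I'll push M at its foot using the corrected tip.

```bash
cat >> go.py <<'E'
def rowA(A,ang,tilt=0.08):
    R=Rpush(ang,tilt); return row(np.array(A,float)+36*R[:,1],R)
def A():
    s=arm.state(); a=np.array(s['eef_pos'])-36*np.array(s['tcp_rot'])[:,1]; print('tip',np.round(a,1),'F',np.round(s['wrist_force'],1),'t%.2f'%s['clock']); return a
E
python3 - <<'E'
from go import *
A(); rowA([552,87,120],-61.7); rowA([552,87,54],-61.7)
E
```

```text
tip [533.8 114.6 116.3] F [-0.8 -0.8  0. ] t13.05
row [ 0.0357 -0.0038  0.0036] [-0.    -0.019 -0.079]
row [0.0357 0.0622 0.0035] [-0.    -0.019 -0.079]
```

Call:
drive_tool(
  deltas=[0.018,0.01,0.002,0,-0.01,-0.04,0,0.036,0.03,0.0035,0,-0.019,-0.079,0,0.036,0.06,0.0035,0,-0.019,-0.079,0,0.036,0.062,0.0035,0,-0.019,-0.079,0,0.036,0.062,0.0035,0,-0.019,-0.079,0],
)

```text
clock: 13.68
eef_pos: [553.1, 84.7, 18.1]
tcp_rot: [[0.473, 0.036, 0.88], [-0.877, -0.07, 0.475], [0.078, -0.997, -0.001]]
wrist_force: [-0.4, 0.1, 0.3]
grip_width: -0.3
```

```bash
python3 - <<'E'
from go import *
A();d=np.array([.473,-.881]);s=np.array([591,14.7]);c=np.array([581,33.4])
rowA([*(c-34*d),54],-61.7); rowA([*(s-35*d),54],-61.7); rowA([*(s-33*d),54],-61.7)
E
python3 look.py 11 591,14.7
```

```text
tip [551.8  87.2  54. ] F [-0.4  0.1  0.3] t13.68
row [0.0272 0.0021 0.0003] [ 0.001  0.001 -0.002]
row [0.0474 0.0037 0.0002] [ 0.001  0.001 -0.002]
row [0.0494 0.0039 0.0002] [ 0.001  0.001 -0.002]
t13.68 [553.1  84.7  18.1] F [-0.4  0.1  0.3] w-0.3 j [-0.01  0.64 -0.44  1.95  0.56  0.66 -0.33]
[[0.473, 0.036, 0.88], [-0.877, -0.07, 0.475], [0.078, -0.997, -0.001]]
```

View pics/z11.png

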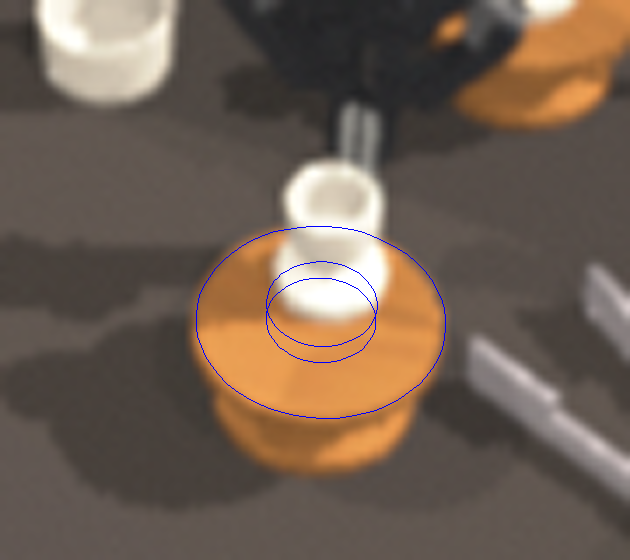

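The finger is behind the cup, low, at about (360,150), as intended. Pushing now, to 2 mm short.

Call:
drive_tool(
  deltas=[0.012,0.001,0,0,0,0,0,0.022,0.0018,0,0,0,0,0,0.026,0.002,0,0,0,0,0,0.029,0.0023,0,0,0,0,0,0.033,0.0026,0,0,0,0,0,0.037,0.0029,0,0,0,0,0,0.041,0.0032,0,0,0,0,0,0.045,0.0035,0,0,0,0,0,0.047,0.0037,0,0,0,0,0,0.047,0.0037,0,0,0,0,0],
)

```text
clock: 14.98
eef_pos: [575.9, 42.6, 18.3]
tcp_rot: [[0.472, 0.037, 0.881], [-0.878, -0.07, 0.474], [0.079, -0.997, -0.0]]
wrist_force: [-0.3, 0.3, 0.1]
grip_width: -0.3
```

```bash
python3 -c "
from go import *
A()"
python3 look.py 12 591,14.7
```

```text
tip [574.5  45.2  54.2] F [-0.3  0.3  0.1] t14.97
t14.97 [575.9  42.6  18.3] F [-0.3  0.3  0.1] w-0.3 j [ 0.08  0.66 -0.44  1.91  0.56  0.68 -0.24]
[[0.472, 0.037, 0.881], [-0.878, -0.07, 0.474], [0.079, -0.997, -0.0]]
```

View pics/z12.png

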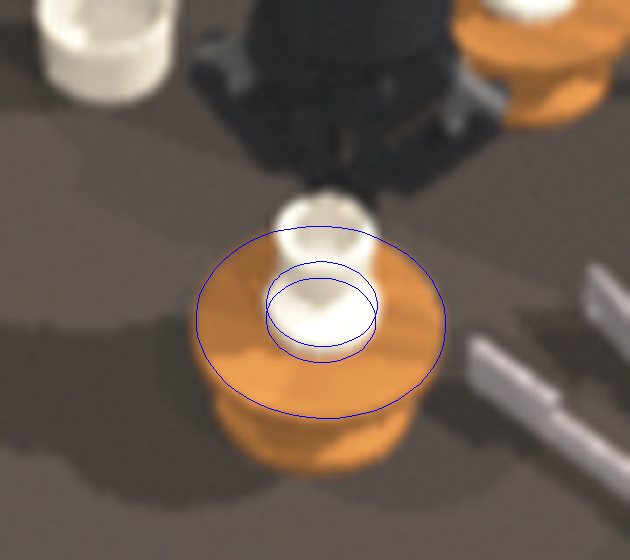

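Remaining is about 2–3 mm along the push line (foot bottom at row 356 vs 362). One more small push, then I retract.

Call:
drive_tool(
  deltas=[0.001,0,0,0,0,0,0,0.0025,0.0002,0,0,0,0,0,0.0025,0.0002,0,0,0,0,0,-0.02,0,0,0,0,0,0,-0.045,-0.003,0,0,0,0,0,-0.055,-0.04,0,0,0,0,0,-0.055,-0.1,0,0,0,0,0,-0.055,-0.13,0,0,0,0,0,-0.055,-0.13,0,0,0,0,0],
)

```text
clock: 16.15
eef_pos: [546.4, 100.9, 146.1]
tcp_rot: [[0.472, 0.042, 0.88], [-0.878, -0.069, 0.474], [0.08, -0.997, 0.004]]
wrist_force: [0.3, 0.3, -0.4]
grip_width: -0.2
```

Run:
```python
from go import *
A()
t=arm.read_camera('top');cv2.imwrite('pics/top13.png',t); o=centres(t,'MR')
d=-(o['R'][0]-o['R'][2]); ang=np.degrees(np.arctan2(d[1],d[0])); print(ang)
u=d/np.linalg.norm(d); p=o['R'][0]-60*u; print(p); rowA([*p,160],ang)
```

```text
tip [544.8 103.4 182. ] F [ 0.3  0.3 -0.4] t16.15
M foot [591.4  16.1] r23.4 stand [591.1  14.7] r51.6 off [0.3 1.4]
R foot [ 525.3 -213.6] r23.5 stand [ 518.6 -216.8] r52.4 off [6.7 3.2]
-154.79141132336812
[ 579.60468859 -188.08787892]
row [ 0.2674  0.0416 -0.1095] [-1.310e-01  1.619e+00 -1.000e-03]
```

Cup M is now 1.4 mm from the middle. Cup R has 7.4 mm left, so I'm going there.

Call:
drive_tool(
  deltas=[0.267,0.02,-0.11,-0.131,1.62,0,0,0.267,0.02,-0.11,-0.131,1.62,0,0,0.267,0.02,-0.11,-0.131,1.62,0,0,0.267,0.02,-0.11,-0.131,1.62,0,0,0.267,0.02,-0.11,-0.131,1.62,0,0,0.267,0.02,-0.11,-0.131,1.62,0,0,0.267,0.02,-0.11,-0.131,1.62,0,0,0.267,0.02,-0.11,-0.131,1.62,0,0,0.267,0.02,-0.11,-0.131,1.62,0,0,0.267,0.02,-0.11,-0.131,1.62,0,0],
)

```text
clock: 17.45
eef_pos: [574.3, -187.9, 143.2]
tcp_rot: [[-0.902, -0.077, 0.426], [-0.425, -0.033, -0.905], [0.083, -0.997, -0.002]]
wrist_force: [-0.3, 0.5, -0.2]
grip_width: -0.2
```

Run:
```python
from go import *
st();A(); rowA([579.5,-188,54],-155)
```

```text
t17.45 [ 574.3 -187.9  143.2] F [-0.3  0.5 -0.2] w-0.2 j [ 0.26  0.55 -0.09  1.63  0.11  1.03 -1.01]
[[-0.902, -0.077, 0.426], [-0.425, -0.033, -0.905], [0.083, -0.997, -0.002]]
tip [ 577.  -186.7  179. ] F [-0.3  0.5 -0.2] t17.45
row [-0.0122  0.1245  0.0026] [0.002 0.004 0.004]
```

Call:
drive_tool(
  deltas=[-0.006,0.03,0.002,0,0,0,0,-0.01,0.08,0.002,0,0,0,0,-0.012,0.115,0.0025,0,0,0,0,-0.012,0.124,0.0025,0,0,0,0,-0.012,0.124,0.0025,0,0,0,0,-0.012,0.124,0.0025,0,0,0,0],
)

```text
clock: 18.2
eef_pos: [578.8, -189.1, 21.6]
tcp_rot: [[-0.902, -0.072, 0.426], [-0.425, -0.034, -0.905], [0.079, -0.997, -0.0]]
wrist_force: [0.3, 0.6, -0.7]
grip_width: -0.0
```

```bash
python3 - <<'E'
from go import *
A();d=np.array([-.906,-.423]);s=np.array([518.5,-216.8]);c=np.array([525.3,-213.6])
rowA([*(c-34*d),54],-155); rowA([*(s-34*d),54],-155)
E
python3 look.py 14 518.5,-216.8
```

```text
tip [ 581.4 -187.9   57.5] F [ 0.3  0.6 -0.7] t18.20
row [ 0.0273  0.0057 -0.0005] [-0.     0.004 -0.001]
row [ 0.0348  0.0063 -0.0005] [-0.     0.004 -0.001]
t18.20 [ 578.8 -189.1   21.6] F [ 0.3  0.6 -0.7] w-0.0 j [ 0.26  0.7  -0.08  1.74  0.14  0.78 -1.04]
[[-0.902, -0.072, 0.426], [-0.425, -0.034, -0.905], [0.079, -0.997, -0.0]]
```

View pics/z14.png

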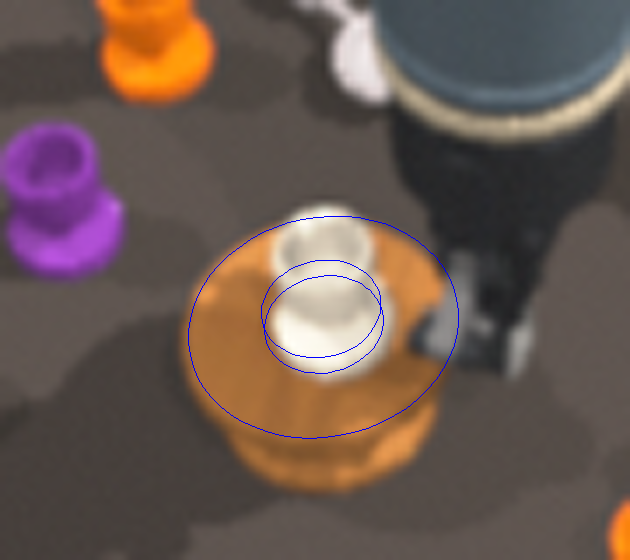

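Call:
drive_tool(
  deltas=[0.006,0.0006,0,0,0,0,0,0.012,0.001,0,0,0,0,0,0.018,0.0015,0,0,0,0,0,0.018,0.0015,0,0,0,0,0],
)

```text
clock: 18.75
eef_pos: [560.8, -197.1, 20.3]
tcp_rot: [[-0.902, -0.074, 0.425], [-0.424, -0.033, -0.905], [0.081, -0.997, -0.002]]
wrist_force: [1.3, 0.1, -0.3]
grip_width: 0.1
```

Run:
```python
from go import *
A();d=np.array([-.906,-.423]);s=np.array([518.5,-216.8]);c=np.array([525.3,-213.6])
rowA([*(c-34*d),54],-155); rowA([*(s-34*d),54],-155)
```

```text
tip [ 563.5 -195.9   56.2] F [ 1.3  0.1 -0.3] t18.75
row [ 0.0078  0.0028 -0.0001] [0.001 0.003 0.001]
row [ 0.0153  0.0034 -0.0001] [0.001 0.003 0.001]
```

Call:
drive_tool(
  deltas=[0.004,0.0015,0,0,0,0,0,0.007,0.002,0,0,0,0,0,0.0095,0.0023,0,0,0,0,0,0.012,0.0025,0,0,0,0,0,0.0145,0.0027,0,0,0,0,0,0.0145,0.0027,0,0,0,0,0,0.0145,0.0027,0,0,0,0,0],
)

```text
clock: 19.62
eef_pos: [548.2, -202.8, 18.7]
tcp_rot: [[-0.902, -0.074, 0.426], [-0.424, -0.033, -0.905], [0.081, -0.997, -0.002]]
wrist_force: [1.0, -0.3, 0.5]
grip_width: 0.2
```

```bash
python3 - <<'E'
from go import *
A();d=np.array([-.906,-.423]);s=np.array([518.5,-216.8])
rowA([*(s-33*d),54],-155)
E
python3 look.py 15 518.5,-216.8
```

```text
tip [ 550.9 -201.6   54.6] F [ 1.  -0.3  0.5] t19.62
row [0.0027 0.0008 0.0001] [0.001 0.003 0.001]
t19.62 [ 548.2 -202.8   18.7] F [ 1.  -0.3  0.5] w0.2 j [ 0.29  0.68 -0.08  1.81  0.15  0.73 -1.02]
[[-0.902, -0.074, 0.426], [-0.424, -0.033, -0.905], [0.081, -0.997, -0.002]]
```

View pics/z15.png

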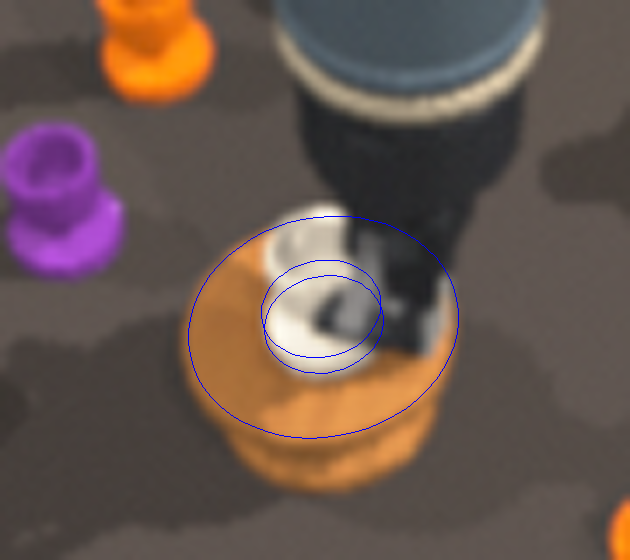

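Good, about 2.5 mm remains. I'll make the final nudge, then retract and lift to a clear place near M/L's far side.

Call:
drive_tool(
  deltas=[0.001,0.0002,0,0,0,0,0,0.0025,0.0004,0,0,0,0,0,0.0025,0.0004,0,0,0,0,0,-0.015,-0.001,0,0,0,0,0,-0.04,-0.004,0,0,0,0,0,-0.055,-0.04,0,0,0,0,0,-0.055,-0.1,0,0,0,0,0,-0.055,-0.15,0,0,0,0,0,-0.055,-0.18,0,0,0,0,0,-0.055,-0.18,0,0,0,0,0],
)

```text
clock: 20.92
eef_pos: [613.6, -172.7, 196.4]
tcp_rot: [[-0.902, -0.069, 0.426], [-0.425, -0.034, -0.905], [0.076, -0.997, 0.001]]
wrist_force: [0.4, 0.2, -1.3]
grip_width: -0.3
```

```bash
python3 - <<'E'
from go import *
st();A()
t=arm.read_camera('top');cv2.imwrite('pics/top16.png',t); o=centres(t,'LM')
row([480,-20,260],Rpush(-155))
E
python3 look.py 16 518.5,-216.8
```

```text
t20.93 [ 613.6 -172.7  196.4] F [ 0.4  0.2 -1.3] w-0.3 j [ 0.23  0.55 -0.09  1.48  0.1   1.18 -1.02]
[[-0.902, -0.069, 0.426], [-0.425, -0.034, -0.905], [0.076, -0.997, 0.001]]
tip [ 616.1 -171.5  232.3] F [ 0.4  0.2 -1.3] t20.93
L foot [537.3 222.3] r23.3 stand [536.9 223. ] r52.1 off [ 0.4 -0.7]
M foot [591.3  16.1] r23.4 stand [591.1  14.7] r51.7 off [0.2 1.4]
row [ 0.0596 -0.0609 -0.1946] [ 0.     0.004 -0.001]
t20.98 [ 612.4 -172.7  194.5] F [ 0.1 -0.2  0.2] w0.1 j [ 0.23  0.55 -0.09  1.48  0.1   1.18 -1.02]
[[-0.902, -0.072, 0.426], [-0.425, -0.033, -0.905], [0.079, -0.997, -0.001]]
```

View pics/z16.png

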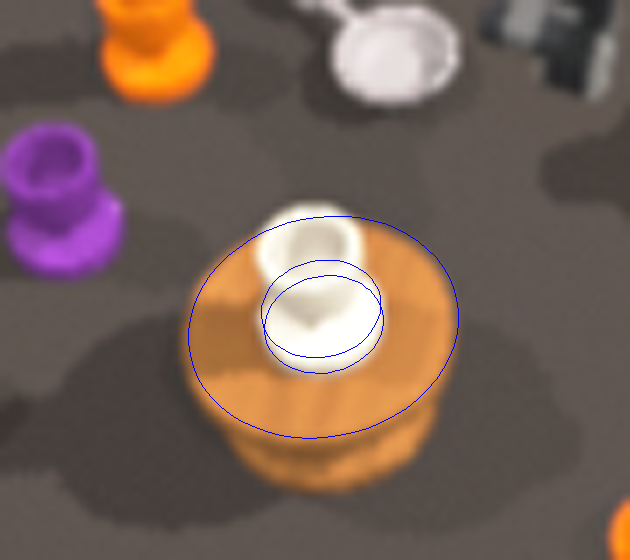

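Call:
drive_tool(
  deltas=[0.06,-0.06,-0.195,0,0,0,0,0.06,-0.06,-0.195,0,0,0,0,0.06,-0.06,-0.195,0,0,0,0,0.06,-0.06,-0.195,0,0,0,0,0.06,-0.06,-0.195,0,0,0,0,0.06,-0.06,-0.195,0,0,0,0],
)

```text
clock: 21.78
eef_pos: [478.8, -21.6, 257.7]
tcp_rot: [[-0.902, -0.075, 0.424], [-0.423, -0.033, -0.905], [0.082, -0.997, -0.002]]
wrist_force: [-0.2, -1.1, 0.7]
grip_width: -0.3
```

Run:
```python
from go import *
A()
t=arm.read_camera('top');cv2.imwrite('pics/top17.png',t); o=centres(t,'LR')
t0=cv2.imread('pics/top0.png')
def find(im,lo,hi):
    m=cv2.inRange(cv2.cvtColor(im,cv2.COLOR_BGR2HSV),lo,hi)
    return sorted([tuple(np.round(cv2.minEnclosingCircle(c)[0],1)) for c in cv2.findContours(m,cv2.RETR_EXTERNAL,2)[0] if 60<cv2.contourArea(c)<400])
print(find(t0,(130,80,50),(160,255,255)),find(t,(130,80,50),(160,255,255)))
cv2.imwrite('pics/z17.png',cv2.resize(cv2.absdiff(t,t0),None,fx=1.2,fy=1.2))
cv2.imwrite('pics/z17b.png',t)
```

```text
tip [481.5 -20.4 293.6] F [-0.2 -1.1  0.7] t21.77
L foot [537.4 222.4] r23.2 stand [536.8 223. ] r52.0 off [ 0.6 -0.6]
R foot [ 520.5 -216.2] r23.5 stand [ 518.6 -216.9] r52.4 off [1.9 0.7]
[(np.float64(399.0), np.float64(244.0)), (np.float64(429.5), np.float64(242.5))] [(np.float64(399.0), np.float64(244.0)), (np.float64(429.5), np.float64(242.5))]
```

View pics/z17.png

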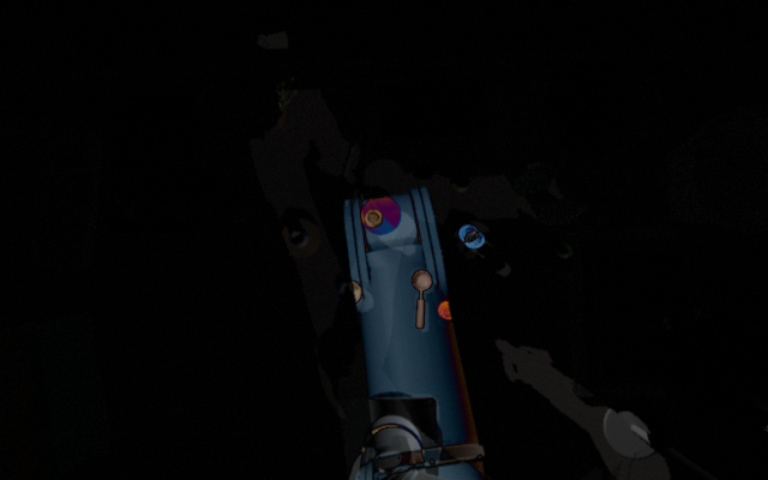

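```bash
python3 -c "
import cv2
a=cv2.imread('pics/scene16.png');b=cv2.imread('pics/scene0.png')
cv2.imwrite('pics/d.png',cv2.absdiff(a,b))"
```

```text
(no output)
```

View pics/d.png

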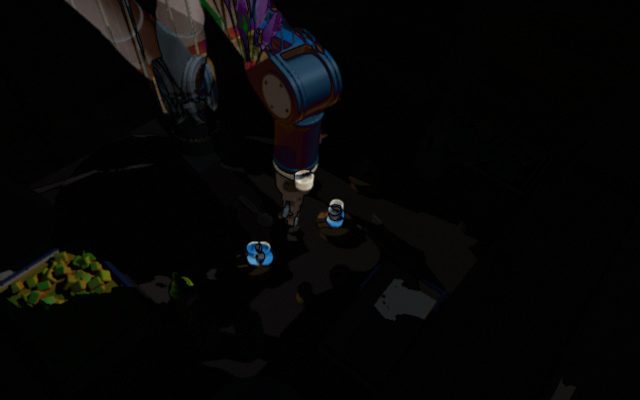

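Only the two cups changed in both difference views; the other changes are the arm and its shadow. The remaining offsets are 1.4 mm (M) and 2.0 mm (R), close to the measuring error, so I'm handing in.

```bash
python3 -c "
from station import arm
print(arm.state()['clock']); print(arm.job_done())"
```

```text
21.825
the job is handed in; nothing more can be done
None
```

Both off-centre cups are back near the middle of their stands, upright, and I handed the job in at 21.8 s with the arm clear of everything.

| Cup | Off-centre at start | Off-centre at end |
|---|---|---|
| Middle | 21 mm | 1.4 mm |
| Right | 23.5 mm | 2.0 mm |
| Left (already centred, not touched) | under 1 mm | under 1 mm |

The before-and-after pictures showed no other object moved. In the last ones the arm hid the ramekin, spoon and one orange look-alike in one view each, but they were unchanged in the other view.

**What went wrong on the way:**
- **First push on the right cup was too high:** the reported fingertip position disagreed with the camera by about 30 mm. A touch on empty table showed the real tip is 36 mm higher than reported. So that push met the right cup at its bowl, not its foot. The cup slid about 16 mm, stayed upright and stayed on its stand.
- **Table touch was harder than meant:** I sent one more step after first contact, and the wrist force reached 61 N. That is below the 120 N wrist limit. It was the fingertips pressing on the table, not the gripper's body.

With the 36 mm correction in place, the whole push on the middle cup and the last push on the right cup were made at the foot.

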